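Rotate the honing-oil cans in the sharpener's stock rack

TASK

Restock the oil cans in the little two-lane rack, oldest to the front: first bring the can that is already in the rack forward along its own lane, up against the lip at the front (the side nearest the robot). Then take the matching can from the bench and stand it in the same lane close behind the first one, touching it or nearly so. Leave both cans upright and let go; do not disturb the tall bottles and the flat tin.

Things in the scene. Friction and masses are not known exactly. Their poses are not given: they have to be found in the camera images.
- old_can_mid (a point): Old stock: the round metal can with a paper band that stands in one of the rack's two lanes (either one), in its rear half. Diameter 56 mm, height 105 mm, about 0.3 kg, plain cylinder. The point is its centre, 52.5 mm above its underside; z up along its axis.
- new_can_mid (a point): New stock: an identical can (diameter 56 mm, height 105 mm, about 0.3 kg) standing on the bench, to the right of the rack seen from the robot. The point is its centre, 52.5 mm above its underside; z up along its axis.
- rack: Fixed two-lane plywood rack, 240 (x) by 218 mm. Origin: on the bench, midway between the lanes; x runs along the lanes, front (robot side) to back; y left. Level deck 40 mm above the bench. Lane centres at y = +53 and -53 mm; lanes 84 mm wide between rails 22 mm above the deck. Front lip 30 mm above the deck, inner face at x = -110 mm. Deck ends at x = +115 mm, open at the back.
- lane_bottle_mid (a point): Bystander: tall grey bottle with black cap, diameter 52 mm, height 140 mm, standing in the rack's other lane. The point is its centre, 70 mm above its underside.
- bench_bottle_mid (a point): Bystander: the same kind of tall grey bottle, diameter 52 mm, height 140 mm, standing on the bench to the right of the rack. The point is its centre, 70 mm above its underside.
- paste_tin_mid (a point): Bystander: flat wide metal tin, diameter 77 mm, height 50 mm, standing on the bench to the right of the rack. The point is its centre, 25 mm above its underside.
Things that resemble listed ones, but are neither listed nor needed, are in the scene too. Leave any blue or orange look-alike of the part that bears old_can_mid alone. What is shaped like the part that bears new_can_mid but green or purple is not meant.

How it is judged (in metres and radians):
On the way, in this order (a step that is already met when the one before it is completed fails the run):
1. the old can stands at the front of its lane, within about 15 mm of the lip (((y of old_can_mid in the frame of rack between 0.032 and 0.074 m and y of lane_bottle_mid in the frame of rack below 0 m) or (y of old_can_mid in the frame of rack between -0.074 and -0.032 m and y of lane_bottle_mid in the frame of rack above 0 m)) and x of old_can_mid in the frame of rack below -0.066 m and z of old_can_mid in the frame of rack between 0.084 and 0.101 m and angle between old_can_mid's own z axis and vertical below 0.17 rad), for 0.2 s.
2. the new can stands in the same lane close behind the old one (((y of old_can_mid in the frame of rack between 0.032 and 0.074 m and y of new_can_mid in the frame of rack between 0.032 and 0.074 m and y of lane_bottle_mid in the frame of rack below 0 m) or (y of old_can_mid in the frame of rack between -0.074 and -0.032 m and y of new_can_mid in the frame of rack between -0.074 and -0.032 m and y of lane_bottle_mid in the frame of rack above 0 m)) and x of old_can_mid in the frame of rack below -0.066 m and z of old_can_mid in the frame of rack between 0.084 and 0.101 m and angle between each of old_can_mid, new_can_mid's own z axis and vertical below 0.17 rad and x of new_can_mid in the frame of rack above -0.045 m and horizontal distance between old_can_mid and new_can_mid below 0.078 m and z of new_can_mid in the frame of rack between 0.084 and 0.101 m), for 0.2 s.
At the end, for the whole second after the job is handed in: Both cans stand upright (within 10 degrees) on the deck of the lane that the tall bottle is not in: the old can at the front, within about 15 mm of the lip, and the new can behind it with a gap of at most about 20 mm (centres at most 78 mm apart) (all of step 2); the robot touches nothing.
It fails at once if the tall bottle in the rack is disturbed (moved more than 20 mm or tipped) (distance of lane_bottle_mid from where it was at the start of the episode above 0.02 m or angle between lane_bottle_mid's own z axis and vertical above 0.3 rad).
It fails at once if the tall bottle on the bench is disturbed (moved more than 20 mm or tipped) (distance of bench_bottle_mid from where it was at the start of the episode above 0.02 m or angle between bench_bottle_mid's own z axis and vertical above 0.3 rad).
It fails at once if the flat tin is disturbed (moved more than 20 mm or tipped) (distance of paste_tin_mid from where it was at the start of the episode above 0.02 m or angle between paste_tin_mid's own z axis and vertical above 0.3 rad).
It also fails if it takes over 53 s, if anything falls off the work surface, if the arm or the gripper's body presses on something with over 40 N, if the wrist force passes 120 N, or if a joint passes its speed limit or range.

ROBOT

A 6-joint arm with a two-finger parallel gripper is mounted at the origin on the work surface. World frame = base frame: x ahead of the robot, y to its left, z up, the work surface at z = 0. Lengths are in mm, angles in rad, forces in N, time in s.
With the tool pointing down it reaches from about 350 to 975 mm from the base axis. Payload 7.1 kg.
Tool frame: the origin (TCP) lies between the finger pads; the fingertips stand 19 mm ahead of it and the grasp point (between the pads) is the TCP; z points along the fingers, y is the line along which they close (so a half turn about z gives the same grasp; the last joint's range is limited). The gripper opens to 88 mm and grips with 3 to 60 N. Pads are 20 mm wide; open, the fingers measure 115 mm over their backs; the gripper's body (75 mm by 178 mm) begins 61 mm behind the grasp point.
Start: joints at [1.166, 0.423, 1.63, -0, 1.089, -0.019], TCP at [235.156, 579.057, 241.675] pointing down, gripper open.
Joint ranges: [-3, 3], [-0.9, 2.11], [0.09, 2.58], [-1.31, 4.45], [0.11, 2.69], [-2.54, 2.54]. Speed limits (rad/s): [2.39, 2.39, 3.01, 3.14, 3.14, 3.14].

INTERFACE

Orientations are given as a rotation vector (axis times angle).
In Python, from workcell import ctrl gives the robot as it stands.
- The arm moves only by the tool arm_command, never from a script. Its argument "series" is a list of rows, each an object with "linear": the shift along the tool's x, y, z in m, a list of three; "turn": the turn about the tool's z in rad. A call has 1 to 10 rows; each row shifts and turns the commanded pose from where the row before left it, along the tool's axes as they then stand; what a row does not reach is not made up. A row lasts 1/10 s, in which the tool goes at most 50 mm and 8.59 degrees, less where a joint would pass 70% of its speed; a pose out of reach is approached as far as the arm can. A call with a gripper value outside its range is refused whole. "jaw" is the opening, from -1 (shut) to 1 (fully open), set as the call begins (left out, the last holds). The fingers move at their own pace and stop on an object; the grip force is fixed at half the most. Time passes only in rows, so rows that do not move let the fingers close. It gives the time, the measured TCP pose, the force, the opening and the grip force at its end, in the units of the state.
- ctrl.get_obs(): the state, without advancing time (a new reading comes with each control period).
- ctrl.get_image(name): name is "side" or "top"; returns a dict with "frame" (384x512x3 uint8, blue, green, red), "fx", "fy", "cx", "cy" (pixels), "k1" (the pictures are not rectified: a ray, as slopes to the right and down, at radius r is drawn at 1 + k1 r^2 times it, then the intrinsics apply), "rvec" (rotation vector, rad) and "tvec" (3), from world to camera coordinates, as OpenCV has them. Camera axes: x right, y down, z forward; pixel columns grow to the right and rows downward; lengths in mm; the calibration is good to about 2 mm. A picture is of the moment at which its call begins. There is no depth.
- ctrl.close_job(): hands the job in; it is judged then, once.
The state is a dict: "t": time; "qpos": joint angles; "qvel": joint speeds; "joint_torque": joint torques, N m; "ee_pos": TCP position; "orientation": TCP orientation; "ft_force": force on the tool from outside, world axes, zero at the start; "moment": the same for the moment, N m; "width": finger opening in mm; "grasp_force": force on a finger pad.
Only numpy, scipy, OpenCV 4.12 (cv2) and the standard library are available. Lean on these libraries where they do the work, as an engineer would, in place of code of your own. Each camera call takes 0.05 s, during which the arm holds its last target. There are 200 camera calls.

## Working session

There is one attempt and no reset: what is moved stays moved. The work goes in short steps, Python scripts to look and compute and a tool call to move; the robot and the scene stay as the last step left them, time stands still between calls to the robot, and variables do not carry over. Pictures are saved under pics/ and viewed, at most 10 in all, crops included, and the job is handed in when it is done.

Besides the shell and the picture viewer there is one more tool, called after ">>>" as name([rows], argument=value, ...), one row to a line, values as JSON. arm_command: Moves the arm, as the interface text tells. Its arguments: {"type":"object","properties":{"series":{"type":"array"},"jaw":{"type":"number"}},"required":["series"]}

```bash
mkdir -p pics; ls; python3 - <<'E'
from workcell import ctrl
import cv2
for n in("top","side"):
    d=ctrl.get_image(n); cv2.imwrite(f"pics/{n}0.png",d["frame"])
    print({k:v for k,v in d.items() if k!="frame"})
print(ctrl.get_obs())
E
```

```text
pics
{'fx': 489.2591784308588, 'fy': 489.2591784308588, 'cx': 261.865663323313, 'cy': 194.3114312205505, 'k1': -0.0998471298671167, 'rvec': array([ 2.12203508, -2.14360153,  0.23977127]), 'tvec': array([ -63.34429908,  576.58377362, 1126.80845886])}
{'fx': 370.52042119505205, 'fy': 370.52042119505205, 'cx': 254.03307903540153, 'cy': 192.24729116536724, 'k1': 0.022537089078562014, 'rvec': array([ 2.33961187, -0.28499661,  0.12643806]), 'tvec': array([-582.06069887,  118.82079475,  863.28954879])}
{'t': 0.1, 'qpos': array([ 1.16600906e+00,  4.23754268e-01,  1.63059714e+00, -4.06425276e-05,
        1.08860296e+00, -1.90476853e-02]), 'qvel': array([ 0.00109732, -0.00170948, -0.0044766 , -0.00044419, -0.00074226,
        0.00083741]), 'joint_torque': array([-1.91027762e-04, -5.45609450e+01, -2.74325520e+01,  6.44361321e-02,
        1.89241249e-02, -5.45880926e-05]), 'ee_pos': array([234.98076935, 578.636803  , 240.99221136]), 'orientation': array([-6.02091352e-01, -3.08310032e+00,  2.10284490e-03]), 'ft_force': array([-0.44470737, -0.17894739,  0.45913855]), 'moment': array([ 0.01748051, -0.01534563,  0.01775162]), 'grasp_force': 0.0, 'width': 87.56355726050508}
```

View pics/top0.png

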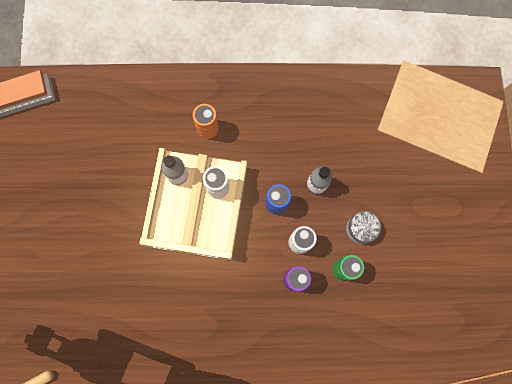

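View pics/side0.png

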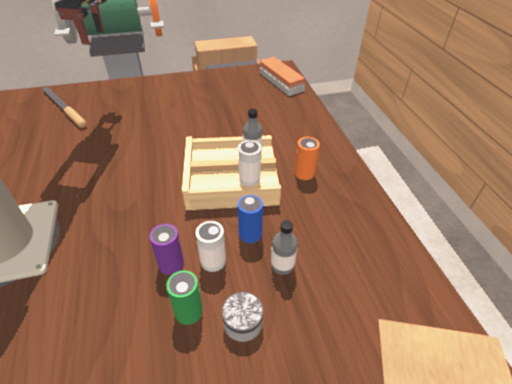

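The top view shows the rack with the old can in the right lane near (215,180) and the bottle in the left lane (174,168). The new white can is near (303,239), with the blue can at (278,199), purple (298,279), green (350,268), bench bottle (319,180) and tin (365,227) around it. I'll enlarge this region for accurate pixels.

```bash
python3 - <<'E'
import cv2
a=cv2.imread("pics/top0.png")[100:300,135:395]
cv2.imwrite("pics/topc.png",cv2.resize(a,None,fx=3,fy=3,interpolation=cv2.INTER_CUBIC))
a=cv2.imread("pics/side0.png")[125:325,140:340]
cv2.imwrite("pics/sidec.png",cv2.resize(a,None,fx=3,fy=3,interpolation=cv2.INTER_CUBIC))
E
```

```text
(no output)
```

View pics/topc.png

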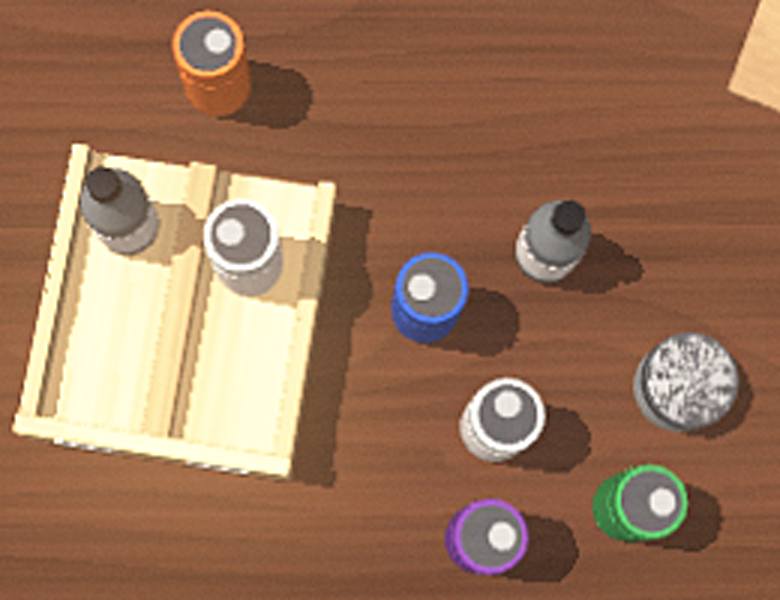

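View pics/sidec.png

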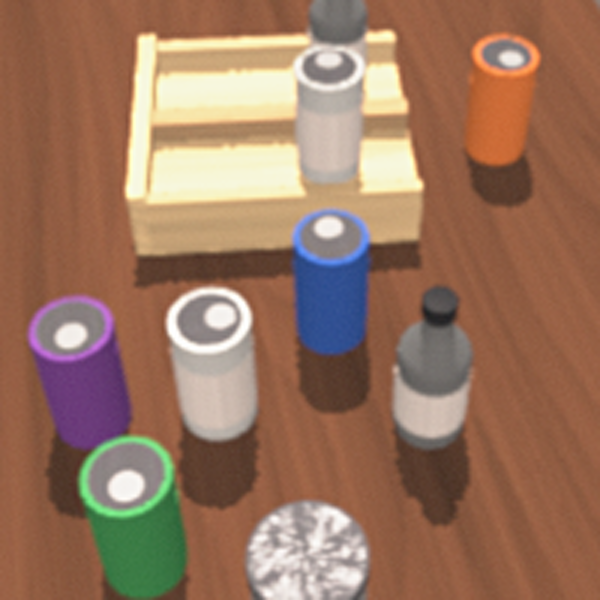

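The crops show the lids clearly. In topc these are: old (241,234), new (509,413), blue (431,287), purple (492,536), green (649,502), bottle caps (103,185) and (568,217), and tin (690,380). The rack's outer corners are (13,432), (290,474), (75,146) and (335,184).

```bash
cat > h.py <<'E'
import numpy as np, cv2
from workcell import ctrl
from scipy.optimize import least_squares
C={}
def cal(n):
    if n not in C:
        d=ctrl.get_image(n); C[n]=(np.array([[d["fx"],0,d["cx"]],[0,d["fy"],d["cy"]],[0,0,1]]),np.array([d["k1"],0,0,0.]),d["rvec"],d["tvec"],d["frame"])
    return C[n]
def ray(n,uv,z):
    K,D,r,t,_=cal(n); R=cv2.Rodrigues(r)[0]
    p=cv2.undistortPoints(np.array([[uv]],float),K,D).ravel()
    o=-R.T@t; d=R.T@np.array([*p,1]); return (o+d*(z-o[2])/d[2])[:2]
E
python3 - <<'E'
from h import *
T=lambda u,v,z: ray("top",(u/3+135-.33,v/3+100-.33),z)
S=lambda u,v,z: ray("side",(u/3+140-.33,v/3+125-.33),z)
np.set_printoptions(precision=1,suppress=True)
for k,a,s in [("old",(241,234,145),(329,68)),("new",(509,413,105),(210,320)),("blue",(431,287,105),(331,237)),("purple",(492,536,105),(73,329)),("green",(649,502,105),(128,478)),("bb",(568,217,140),(440,303)),("lb",(103,185,180),None),("tin",(690,380,50),(309,557)),("orange",(208,43,105),(505,60))]:
    print(k,T(*a), S(*s,a[2]) if s else "")
P=np.array([T(13,432,70),T(290,474,70),T(75,146,62),T(335,184,62)]);print(P)
L=np.array([[-120,109],[-120,-109],[120,109],[120,-109.]])
f=lambda q:P-(q[:2]+L@np.array([[np.cos(q[2]),np.sin(q[2])],[-np.sin(q[2]),np.cos(q[2])]]))
q=least_squares(lambda q:f(q).ravel(),[500,0,0]).x;print("rack",q,f(q),"yaw",q[2])
R=np.array([[np.cos(q[2]),-np.sin(q[2])],[np.sin(q[2]),np.cos(q[2])]])
print("old in rack",R.T@(T(241,234,145)-q[:2]),"lb",R.T@(T(103,185,180)-q[:2]))
for l in([-82,-53],[-20,-53]): print(l,q[:2]+R@l)
o=ctrl.get_obs();print(cv2.Rodrigues(o["orientation"])[0])
E
```

```text
old [597.5  38.5] [596.3  35.5]
new [ 465.4 -163.6] [ 464.7 -165.1]
blue [ 563.8 -105.9] [ 563. -109.]
purple [ 372.7 -148.3] [ 373.8 -150.7]
green [ 396.3 -268.6] [ 397.4 -274. ]
bb [ 610.4 -209. ] [ 610.3 -215.5]
lb [626.8 137.1] 
tin [ 496.2 -318.3] [ 497.4 -321.8]
orange [763.8  68.7] [759.1  60.4]
[[457.4 221.2]
 [423.2   4.5]
 [691.7 180.3]
 [658.1 -32.2]]
rack [557.6  93.4  -0.2] [[ 0.9  0.9]
 [ 1.5 -0.6]
 [-1.8 -1.6]
 [-0.5  1.2]] yaw -0.16060556396932588
old in rack [ 48.2 -47.9] lb [61.3 54.2]
[-82, -53] [468.2  54.2]
[-20, -53] [529.4  44.3]
[[-0.9  0.4 -0. ]
 [ 0.4  0.9 -0. ]
 [ 0.  -0.  -1. ]]
```

>>> arm_command([
  {"linear": [0, 0, 0], "turn": -0.112},
  {"linear": [0, 0, 0], "turn": -0.112},
  {"linear": [-0.025, -0.027, 0], "turn": 0},
  {"linear": [-0.025, -0.027, 0], "turn": 0},
  {"linear": [-0.025, -0.027, 0], "turn": 0},
  {"linear": [-0.025, -0.027, 0], "turn": 0},
  {"linear": [-0.025, -0.027, 0], "turn": 0},
  {"linear": [-0.025, -0.027, 0], "turn": 0},
  {"linear": [-0.025, -0.027, 0], "turn": 0},
  {"linear": [-0.025, -0.027, 0], "turn": 0},
], jaw=1)

```text
t: 1.2
ee_pos: [398.3, 332.3, 241.7]
orientation: [0.254, 3.131, 0.0]
ft_force: [0.3, 0.9, -0.0]
width: 87.6
grasp_force: 0.0
```

>>> arm_command([
  {"linear": [-0.028, -0.03, 0], "turn": 0},
  {"linear": [-0.028, -0.03, 0], "turn": 0},
  {"linear": [-0.028, -0.03, 0], "turn": 0},
  {"linear": [-0.028, -0.03, 0], "turn": 0},
  {"linear": [-0.028, -0.03, 0], "turn": 0},
  {"linear": [-0.028, -0.03, 0], "turn": 0},
  {"linear": [-0.028, -0.03, 0], "turn": 0},
  {"linear": [-0.028, -0.03, 0], "turn": 0},
  {"linear": [0, 0, 0], "turn": 0},
  {"linear": [0, 0, 0], "turn": 0},
])

```text
t: 2.2
ee_pos: [580.0, 60.1, 241.3]
orientation: [-0.257, -3.13, -0.0]
ft_force: [-0.4, 0.6, 0.3]
width: 87.8
grasp_force: 0.0
```

```bash
cat >> h.py <<'E'
def err(p):
    o=ctrl.get_obs(); R=cv2.Rodrigues(np.array(o["orientation"]))[0]
    print("t",o["t"],"tcp",np.round(o["ee_pos"],1),"w",round(o["width"],1),"grip",round(o["grasp_force"],1),"F",np.round(o["ft_force"],1),"tool y ang",np.arctan2(R[0,1],R[1,1]),"shift tool",np.round(R.T@(np.array(p)-o["ee_pos"]),1))
E
python3 -c "
from h import *
err([597,37.2,132])"
```

```text
t 2.2 tcp [580.   60.1 241.3] w 87.8 grip 0.0 F [-0.4  0.6  0.3] tool y ang 0.1638851289953278 shift tool [-20.6 -19.8 109.2]
```

>>> arm_command([
  {"linear": [-0.0205, -0.02, 0], "turn": 0},
  {"linear": [0, 0, 0.02], "turn": 0},
  {"linear": [0, 0, 0.025], "turn": 0},
  {"linear": [0, 0, 0.025], "turn": 0},
  {"linear": [0, 0, 0.02], "turn": 0},
  {"linear": [0, 0, 0.019], "turn": 0},
  {"linear": [0, 0, 0], "turn": 0},
  {"linear": [0, 0, 0], "turn": 0},
])

```text
t: 3.0
ee_pos: [596.7, 38.7, 132.9]
orientation: [-0.252, -3.131, -0.0]
ft_force: [-0.3, 0.5, -0.5]
width: 87.9
grasp_force: 0.0
```

>>> arm_command([
  {"linear": [0, 0, 0], "turn": 0},
  {"linear": [0, 0, 0], "turn": 0},
  {"linear": [0, 0, 0], "turn": 0},
  {"linear": [0, 0, 0], "turn": 0},
  {"linear": [0, 0, 0], "turn": 0},
  {"linear": [0, 0, 0], "turn": 0},
  {"linear": [0, 0, 0], "turn": 0},
  {"linear": [0, 0, 0], "turn": 0},
  {"linear": [0, 0, 0], "turn": 0},
  {"linear": [0, 0, 0], "turn": 0},
], jaw=-1)

```text
t: 4.0
ee_pos: [597.4, 37.5, 133.1]
orientation: [0.254, 3.131, -0.0]
ft_force: [-1.3, -1.7, 5.6]
width: 54.9
grasp_force: 30.0
```

```bash
python3 -c "
from h import *
err([597,37.2,132])
print(ctrl.get_image('top')['frame'].shape); cv2.imwrite('pics/t1.png',cv2.resize(cv2.hconcat([cal('top')[4][100:300,135:265],cal('side')[4][80:280,160:300]]),None,fx=2.9,fy=2.9))"
```

```text
t 4.0 tcp [597.4  37.5 133.1] w 54.9 grip 30.0 F [-1.3 -1.7  5.6] tool y ang 0.1617638536846578 shift tool [ 0.4 -0.4  1.1]
(384, 512, 3)
```

View pics/t1.png

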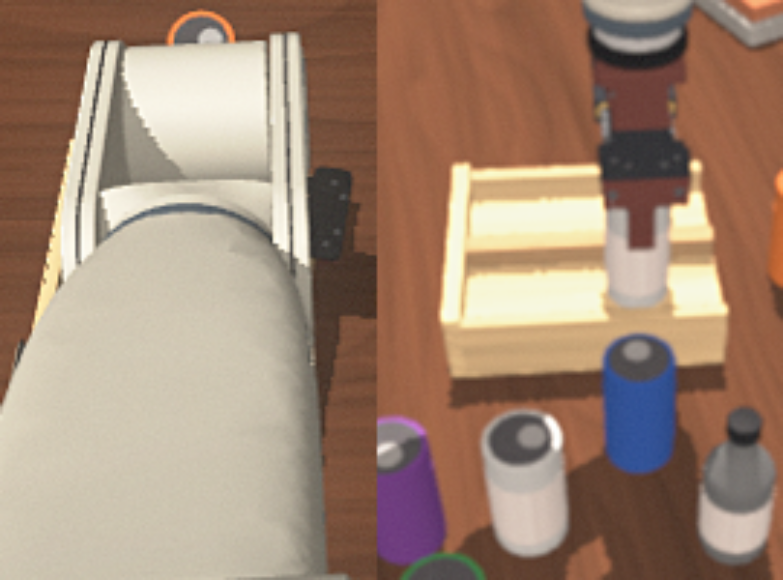

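The right half shows the old can gripped squarely at its top (about (640,240)), well clear of the rails. Next I lift it slightly and carry it forward.

>>> arm_command([
  {"linear": [0, 0, -0.006], "turn": 0},
  {"linear": [0, 0, 0], "turn": 0},
  {"linear": [0.02, -0.003, 0], "turn": 0},
  {"linear": [0.025, 0, 0], "turn": 0},
  {"linear": [0.025, 0, 0], "turn": 0},
  {"linear": [0.025, 0, 0], "turn": 0},
  {"linear": [0.015, 0, 0], "turn": 0},
  {"linear": [0.01, 0, 0], "turn": 0},
  {"linear": [0.004, 0, 0], "turn": 0},
  {"linear": [0, 0, 0], "turn": 0},
])

```text
t: 5.15
ee_pos: [474.5, 54.8, 138.8]
orientation: [0.253, 3.131, 0.0]
ft_force: [-0.8, 0.2, -4.7]
width: 54.3
grasp_force: 30.0
```

>>> arm_command([
  {"linear": [0, 0, 0], "turn": 0},
  {"linear": [0, 0, 0.003], "turn": 0},
  {"linear": [0, 0, 0.0025], "turn": 0},
  {"linear": [0, 0, 0], "turn": 0},
  {"linear": [0, 0, 0], "turn": 0},
])

```text
t: 5.65
ee_pos: [474.4, 54.6, 133.0]
orientation: [-0.254, -3.131, 0.0]
ft_force: [-0.0, 0.5, -3.2]
width: 54.6
grasp_force: 30.0
```

```bash
python3 -c "
from h import *
err([468.2,54.2,132])"
```

```text
t 5.65 tcp [474.4  54.6 133. ] w 54.6 grip 30.0 F [-0.   0.5 -3.2] tool y ang 0.16194833883327422 shift tool [ 6.1 -1.4  1. ]
```

>>> arm_command([
  {"linear": [0.004, 0, 0], "turn": 0},
  {"linear": [0, 0, 0.001], "turn": 0},
  {"linear": [0, 0, 0], "turn": 0},
  {"linear": [0, 0, 0], "turn": 0},
])

```text
t: 6.05
ee_pos: [472.1, 55.2, 133.2]
orientation: [0.253, 3.127, 0.0]
ft_force: [3.0, -2.0, 5.5]
width: 54.7
grasp_force: 30.0
```

>>> arm_command([
  {"linear": [0, 0, 0], "turn": 0},
  {"linear": [0, 0, 0], "turn": 0},
  {"linear": [0, 0, 0], "turn": 0},
  {"linear": [0, 0, 0], "turn": 0},
  {"linear": [0, 0, 0], "turn": 0},
  {"linear": [0, 0, 0], "turn": 0},
  {"linear": [0, 0, -0.02], "turn": 0},
  {"linear": [0, 0, -0.03], "turn": 0},
  {"linear": [0, 0, -0.03], "turn": 0},
  {"linear": [0, 0, -0.025], "turn": 0},
], jaw=1)

```text
t: 7.05
ee_pos: [470.4, 55.4, 238.6]
orientation: [0.254, 3.131, 0.0]
ft_force: [0.4, -0.2, -0.3]
width: 87.9
grasp_force: 0.0
```

```bash
python3 -c "
from h import *
err([465,-164.3,237])
cv2.imwrite('pics/t2.png',cv2.resize(cal('side')[4][100:300,140:340],None,fx=3,fy=3))"
```

```text
t 7.05 tcp [470.4  55.4 238.6] w 87.9 grip 0.0 F [ 0.4 -0.2 -0.3] tool y ang 0.16181690639346563 shift tool [ -30.  -217.7    1.6]
```

View pics/t2.png

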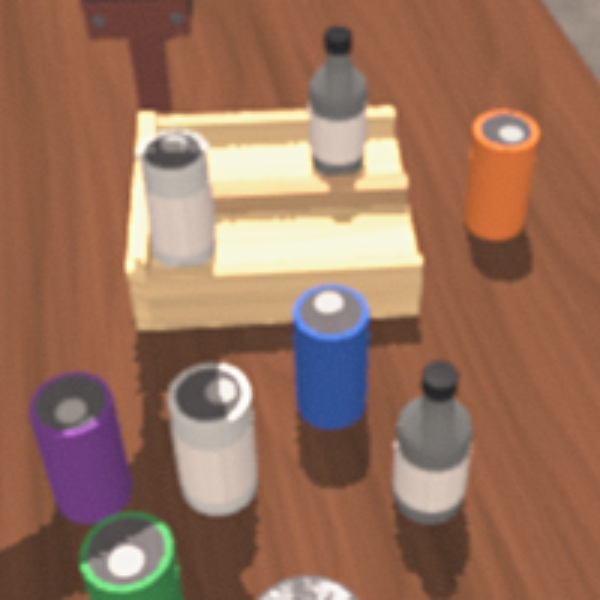

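The old can stands upright against the lip, with its lid at about (176,151), and the neighbours are untouched. Next is the new can.

>>> arm_command([
  {"linear": [-0.005, -0.036, 0], "turn": 0},
  {"linear": [-0.005, -0.036, 0], "turn": 0},
  {"linear": [-0.005, -0.036, 0], "turn": 0},
  {"linear": [-0.005, -0.037, 0], "turn": 0},
  {"linear": [-0.005, -0.037, 0], "turn": 0},
  {"linear": [-0.005, -0.036, 0], "turn": 0},
  {"linear": [0, 0, 0], "turn": 0},
  {"linear": [0, 0, 0], "turn": 0},
])

```text
t: 7.9
ee_pos: [464.4, -165.0, 236.7]
orientation: [-0.257, -3.13, -0.001]
ft_force: [0.3, 0.2, -0.3]
width: 87.9
grasp_force: 0.0
```

```bash
python3 -c "
from h import *
err([465,-164.3,92])
u=(176+.5)/3+140-.5;v=(151+.5)/3+100-.5
print('old', ray('side',(u,v),145))
cv2.imwrite('pics/t3.png',cv2.resize(cal('top')[4][150:300,130:400],None,fx=2.9,fy=2.9))"
```

```text
t 7.9 tcp [ 464.4 -165.   236.7] w 87.9 grip 0.0 F [ 0.3  0.2 -0.3] tool y ang 0.16396360809973462 shift tool [ -0.6   0.7 144.7]
old [476.05730196  54.00632214]
```

View pics/t3.png

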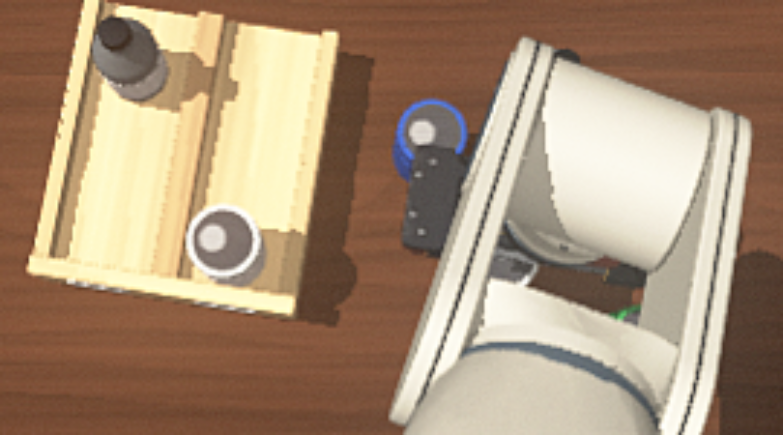

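The old can sits at the front of the right lane, lid at (225,242), and the gripper is over the new can. I'll descend and grip.

>>> arm_command([
  {"linear": [-0.0005, 0.0005, 0.02], "turn": 0},
  {"linear": [0, 0, 0.025], "turn": 0},
  {"linear": [0, 0, 0.025], "turn": 0},
  {"linear": [0, 0, 0.025], "turn": 0},
  {"linear": [0, 0, 0.025], "turn": 0},
  {"linear": [0, 0, 0.015], "turn": 0},
  {"linear": [0, 0, 0.01], "turn": 0},
  {"linear": [0, 0, 0], "turn": 0},
  {"linear": [0, 0, 0], "turn": 0},
])

```text
t: 8.9
ee_pos: [465.8, -163.8, 92.6]
orientation: [0.252, 3.131, -0.0]
ft_force: [0.5, -0.1, 0.4]
width: 87.8
grasp_force: 0.0
```

>>> arm_command([
  {"linear": [0, 0, 0], "turn": 0},
  {"linear": [0, 0, 0], "turn": 0},
  {"linear": [0, 0, 0], "turn": 0},
  {"linear": [0, 0, 0], "turn": 0},
  {"linear": [0, 0, 0], "turn": 0},
  {"linear": [0, 0, 0], "turn": 0},
  {"linear": [0, 0, 0], "turn": 0},
  {"linear": [0, 0, 0], "turn": 0},
  {"linear": [0, 0, 0], "turn": 0},
  {"linear": [0, 0, 0], "turn": 0},
], jaw=-1)

```text
t: 9.9
ee_pos: [465.6, -164.4, 92.4]
orientation: [0.254, 3.131, -0.0]
ft_force: [-1.3, 0.6, 5.5]
width: 54.8
grasp_force: 30.0
```

```bash
python3 -c "
from h import *
u=225.5/2.9+130-.5;v=242.5/2.9+150-.5
p=ray('top',(u,v),145);q=np.array([557.6,93.4]);a=-.1606
R=np.array([[np.cos(a),-np.sin(a)],[np.sin(a),np.cos(a)]])
l=R.T@(p-q);print('old',p,l)
g=q+R@[l[0]+60,-52];print(g);err([*g,240]);err([465,-164.3,92])"
```

```text
old [472.54319026  54.85864412] [-77.7990894 -51.6468652]
[531.71461118  44.91542277]
t 9.95 tcp [ 465.6 -164.4   92.4] w 54.8 grip 30.0 F [-1.6 -0.1  6.4] tool y ang 0.16181474041902855 shift tool [ -31.6  217.2 -147.6]
t 9.95 tcp [ 465.6 -164.4   92.4] w 54.8 grip 30.0 F [-1.6 -0.1  6.4] tool y ang 0.16181474041902855 shift tool [ 0.6 -0.   0.4]
```

Old can in the rack frame is about (-78, -52). The new can is firmly gripped, so I'll lift it, carry it over and stop above its slot 64 mm behind.

>>> arm_command([
  {"linear": [0, 0, -0.015], "turn": 0},
  {"linear": [0, 0, -0.025], "turn": 0},
  {"linear": [0, 0, -0.03], "turn": 0},
  {"linear": [0, 0, -0.03], "turn": 0},
  {"linear": [0, 0, -0.03], "turn": 0},
  {"linear": [0, 0, -0.02], "turn": 0},
  {"linear": [0, 0, -0.01], "turn": 0},
  {"linear": [0, 0, 0], "turn": 0},
])

```text
t: 10.75
ee_pos: [465.8, -164.3, 252.8]
orientation: [0.254, 3.13, -0.001]
ft_force: [-1.1, 0.1, -2.6]
width: 54.6
grasp_force: 30.0
```

>>> arm_command([
  {"linear": [-0.004, 0.02, 0], "turn": 0},
  {"linear": [-0.005, 0.03, 0], "turn": 0},
  {"linear": [-0.005, 0.035, 0], "turn": 0},
  {"linear": [-0.005, 0.035, 0], "turn": 0},
  {"linear": [-0.005, 0.035, 0], "turn": 0},
  {"linear": [-0.005, 0.035, 0], "turn": 0},
  {"linear": [-0.004, 0.02, 0], "turn": 0},
  {"linear": [-0.002, 0.0075, 0], "turn": 0},
  {"linear": [0, 0, 0], "turn": 0},
  {"linear": [0, 0, 0], "turn": 0},
])

```text
t: 11.75
ee_pos: [534.3, 44.0, 251.2]
orientation: [-0.254, -3.129, 0.001]
ft_force: [-0.2, -0.2, -2.5]
width: 54.8
grasp_force: 30.0
```

```bash
python3 -c "
from h import *
err([535.5,44.7,133])
cv2.imwrite('pics/t4.png',cv2.resize(cal('side')[4][40:240,140:340],None,fx=3,fy=3))"
```

```text
t 11.75 tcp [534.3  44.  251.2] w 54.8 grip 30.0 F [-0.2 -0.2 -2.5] tool y ang 0.16198411696075166 shift tool [ -1.3   1.  118.2]
```

View pics/t4.png

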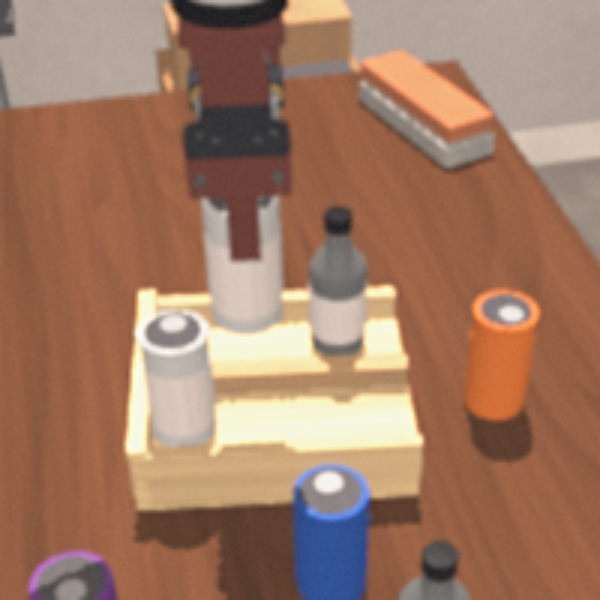

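The new can hangs upright above its slot at about (243,265), and the old can is unmoved at (175,380). I'll lower it now.

>>> arm_command([
  {"linear": [-0.001, 0.001, 0.02], "turn": 0},
  {"linear": [0, 0, 0.025], "turn": 0},
  {"linear": [0, 0, 0.025], "turn": 0},
  {"linear": [0, 0, 0.02], "turn": 0},
  {"linear": [0, 0, 0.012], "turn": 0},
  {"linear": [0, 0, 0.008], "turn": 0},
  {"linear": [0, 0, 0.004], "turn": 0},
  {"linear": [0, 0, 0.003], "turn": 0},
  {"linear": [0, 0, 0], "turn": 0},
  {"linear": [0, 0, 0], "turn": 0},
])

```text
t: 12.8
ee_pos: [536.5, 45.7, 135.8]
orientation: [0.254, 3.13, 0.0]
ft_force: [-0.0, -0.4, -1.8]
width: 54.5
grasp_force: 30.0
```

>>> arm_command([
  {"linear": [0, 0, 0.002], "turn": 0},
  {"linear": [0, 0, 0.001], "turn": 0},
  {"linear": [0, 0, 0], "turn": 0},
  {"linear": [0, 0, 0], "turn": 0},
])

```text
t: 13.2
ee_pos: [536.4, 45.6, 132.5]
orientation: [0.254, 3.131, 0.0]
ft_force: [-0.4, -0.2, 0.8]
width: 54.5
grasp_force: 30.0
```

```bash
python3 -c "
from h import *
err([535.5,44.7,132.5])
cv2.imwrite('pics/t5.png',cv2.resize(cal('side')[4][80:240,160:320],None,fx=3.7,fy=3.7))"
```

```text
t 13.2 tcp [536.4  45.6 132.5] w 54.5 grip 30.0 F [-0.4 -0.2  0.8] tool y ang 0.16177405130758404 shift tool [ 0.7 -1.1 -0. ]
```

View pics/t5.png

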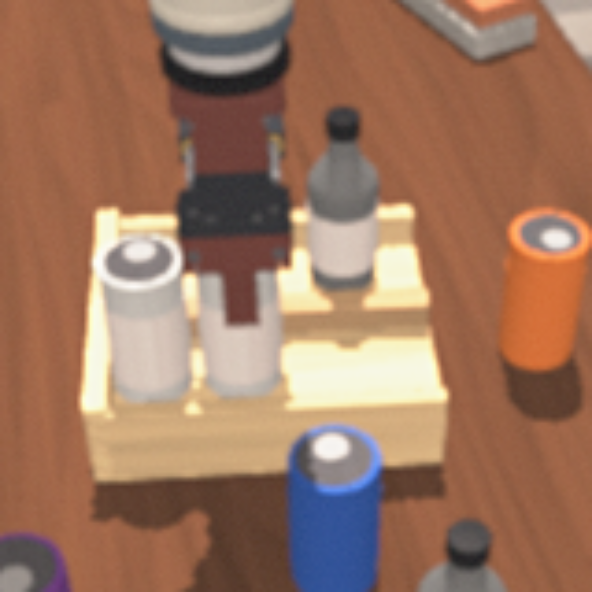

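The new can stands on the deck behind the old one with a gap of about 10 mm, between x≈190 and x≈205. I'll slide it 4 mm closer and release.

>>> arm_command([
  {"linear": [0.002, 0, 0], "turn": 0},
  {"linear": [0.002, 0, 0], "turn": 0},
  {"linear": [0, 0, 0], "turn": 0},
  {"linear": [0, 0, 0], "turn": 0},
])

```text
t: 13.65
ee_pos: [532.4, 46.3, 132.4]
orientation: [0.254, 3.131, 0.0]
ft_force: [0.8, -0.2, 2.5]
width: 54.9
grasp_force: 30.0
```

>>> arm_command([
  {"linear": [0, 0, 0], "turn": 0},
  {"linear": [0, 0, 0], "turn": 0},
  {"linear": [0, 0, 0], "turn": 0},
  {"linear": [0, 0, 0], "turn": 0},
  {"linear": [0, 0, 0], "turn": 0},
  {"linear": [0, 0, 0], "turn": 0},
  {"linear": [0, 0, -0.02], "turn": 0},
  {"linear": [0, 0, -0.03], "turn": 0},
  {"linear": [0, 0, -0.03], "turn": 0},
  {"linear": [0, 0, -0.03], "turn": 0},
], jaw=1)

```text
t: 14.65
ee_pos: [531.9, 46.2, 243.2]
orientation: [-0.254, -3.131, 0.0]
ft_force: [0.0, 0.2, -0.2]
width: 87.7
grasp_force: 0.0
```

>>> arm_command([
  {"linear": [0, -0.03, -0.01], "turn": 0},
  {"linear": [0, -0.04, 0], "turn": 0},
  {"linear": [0, -0.04, 0], "turn": 0},
  {"linear": [0, -0.04, 0], "turn": 0},
  {"linear": [0, -0.04, 0], "turn": 0},
  {"linear": [0, -0.03, 0], "turn": 0},
  {"linear": [0, 0, 0], "turn": 0},
  {"linear": [0, 0, 0], "turn": 0},
])

```text
t: 15.45
ee_pos: [496.5, -171.1, 252.1]
orientation: [-0.257, -3.131, -0.001]
ft_force: [-0.1, 0.5, 0.2]
width: 87.7
grasp_force: 0.0
```

```bash
python3 -c "
from h import *
err([535.5,44.7,132.5])
cv2.imwrite('pics/t6.png',cv2.hconcat([cv2.resize(cal(n)[4][s],(390,390)) for n,s in (('top',np.s_[140:270,130:260]),('side',np.s_[100:230,160:290]))]))"
```

```text
t 15.45 tcp [ 496.5 -171.1  252.1] w 87.7 grip 0.0 F [-0.1  0.5  0.2] tool y ang 0.163588173447718 shift tool [ -3.4 219.2 119.7]
```

View pics/t6.png

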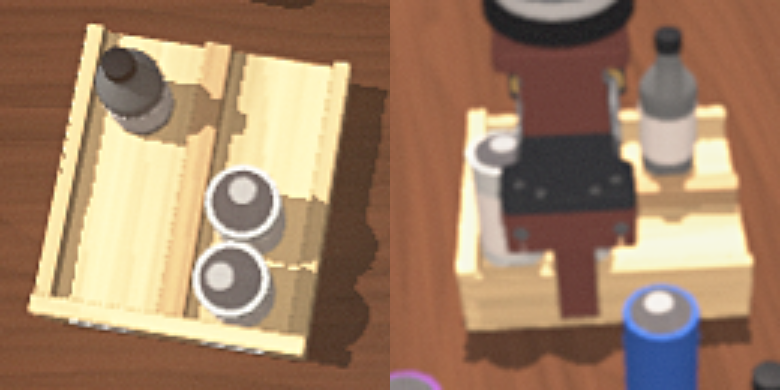

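The top view shows the lids at (242,202) and (231,280). They are about 79 px apart against a lid diameter of about 74 px, so the cans stand about 60 mm apart, both upright, with the old can at the lip and the bottle unmoved. I'll hand the job in.

```bash
python3 -c "
from workcell import ctrl
print(ctrl.close_job())"
```

```text
the job is handed in; nothing more can be done
None
```

The job is handed in at about 15.5 s of the 53 s: the old can stands at the front lip of the right lane with the new can about 60 mm behind it (centre to centre), both upright and released. I saw no movement of the bottles or tin in the pictures I took; the judge gave no verdict on handing in.

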